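# Reverse the ratchet and clamp a mainboard carrier

## Task

The clamp's ratchet handle is still set to loosen. Flip the small direction lever on its head over to the tightening side, swing the handle back (counter-clockwise) close to its stop pin to feel that it now runs free there without moving the jaw, then work the handle back and forth so that the jaw slides the mainboard carrier flat against the fence and its sprung pad is pressed about half-way in. Work gently: never drive the jaw backwards, ram the handle into its stop pins or bottom out the pad, touch neither jaw nor carrier with the gripper, leave the other things where they are, and let go at the end.

Things in the scene. Friction and masses are not known exactly. Their poses are not given: they have to be found in the camera images.
- fixture: Clamp fixture fixed to the bench: aluminium base plate 190 x 350 x 12 mm with a grey 66 mm square gear housing near its right end. Origin: on the vertical spindle axis of the housing, at bench height. Its y axis is the direction in which the jaw closes (towards the fence), its x axis points away from the robot, z up.
- pivot (a point): Point on the vertical spindle axis, 90 mm above the bench (about the top of the handle's round steel head, 68 mm diameter, z 54 to 88 mm). Handle and lever both turn about this axis. Its axes are parallel to the fixture's.
- knob (a point): Centre of the top (128 mm above the bench) of the handle's upright round black knob: 24 mm diameter, 52 mm of it standing free above the handle's arm (arm top at 76 mm), 125 mm from the spindle axis. Stays at that height while the handle swings.
- handle (a joint): Handle swing, rad, growing CLOCKWISE from above; 0: knob straight towards fixture -x. Stop pins at -0.6 and +0.6. With the lever on the tightening side a clockwise swing closes the jaw 14 mm per rad (about 3 N at the knob, more as the pad is pressed), counter-clockwise runs free (under 1 N). 16 teeth: after reversing, up to 0.39 rad of play before it bites. The jaw stays where it is left.
- lever (a joint): Direction lever on the handle's head, turning on the spindle axis, rad relative to the handle, growing CLOCKWISE from above; 0 points away from the knob; -0.45 = loosening end (as it starts), +0.45 = tightening end (tip to the right seen from the robot). Stays where left; about 1 N at the tip. Pushed on past its end it turns the handle: about 1.3 N, then 8 N once the teeth bite.
- lever_tip (a point): Centre of the top (119.5 mm above the bench) of the lever's upright dark steel thumb tab: 10 mm radially, 8 mm across, 26 mm tall, 40 mm from the spindle axis.
- jaw (a joint): Travel of the jaw, m; 0 at the start, grows as it closes towards the fence.
- jaw_face (a point): Middle of the upper edge of the jaw's front face (46 mm above the bench); the jaw is a dark steel block 70 mm wide, on the closing side of the housing.
- pad (a joint): How far the jaw's sprung pad is pressed into it, m: 0 = free, 0.010 = bottomed. The spring takes 1.8 N to start and 1.8 N per mm more. Sliding the carrier alone presses it by up to about 2 mm; 0.005 is half-way.
- pad_face (a point): Middle of the upper edge of the pad's front face (34 mm above the bench), a rubber-faced bar 60 mm wide, 20 mm tall, standing 16 mm ahead of the jaw's face when free.
- stops: The two 10 mm steel stop pins of the handle, one each side of it, 95 mm from the spindle axis, tops at 76 mm. Origin as the fixture's.
- carrier: Aluminium carrier plate 150 (x) x 110 (y) x 12 mm with a green mainboard on it, 0.35 kg, lying loose on the base plate between pad and fence. Origin: centre of its underside (12 mm above the bench).
- fence: Fixed dark steel fence bar 150 x 12 x 30 mm at the far end of the base plate. Origin: centre of its underside; its face towards the carrier is 6 mm from the origin.
- screwdriver: Bystander: yellow-handled screwdriver, 160 mm, lying on the bench.
- drive: Bystander: disk drive 70 x 100 x 10 mm.
- dish: Bystander: steel screw dish, 70 mm across, 22 mm tall.
- heatsink: Bystander: finned aluminium heat sink 60 x 60 x 26 mm.
- brush: Bystander: brush, 150 mm, lying on the bench.
- memory_tray: Bystander: black tray 100 x 160 x 18 mm with memory modules.
- grease_jar: Bystander: small jar, 44 mm diameter, 50 mm tall.
There are look-alikes about, which are no part of the job. Leave any yellow look-alike of the carrier alone.

How it is judged (in metres and radians):
On the way, in this order (a step that is already met when the one before it is completed fails the run):
1. the direction lever is over on the tightening side (value of joint lever above 0.3 rad), for 0.2 s.
2. the handle has been swung back counter-clockwise, running free, with the jaw still at its start (value of joint handle below -0.4 rad and value of joint lever above 0.3 rad and value of joint jaw below 0.004 m), for 0.1 s.
At the end, for the whole second after the job is handed in: The lever is on the tightening side (above 0.3 rad), the pad is pressed in by 3 to 8 mm, and the carrier lies flat and at rest, pressed against the fence with more than 4 N and parallel to it within 0.02 rad (value of joint lever above 0.3 rad and value of joint pad between 0.003 and 0.008 m and contact force between carrier and fence above 4 N and angle between the x axis of carrier and the x axis of fence, either way round below 0.02 rad and angle between carrier's own z axis and vertical below 0.03 rad and linear speed of carrier below 0.005 m/s and velocity of joint jaw below 0.002 m/s); the robot touches nothing.
It fails at once if the jaw is driven backwards by more than 4 mm (value of joint jaw below -0.004 m).
It fails at once if the pad is bottomed out, or the carrier squeezed with more than 30 N (value of joint pad above 0.0097 m or contact force between carrier and fence above 30 N).
It fails at once if the handle is rammed into a stop pin with more than 30 N (contact force between anything else and stops above 30 N).
It fails at once if the gripper pushes the carrier, the jaw or its pad (contact force between any of the fingers, the arm and carrier above 2 N or contact force between any of the fingers, the arm and jaw above 2 N).
It fails at once if a bystander is displaced by more than 20 mm (distance of any of screwdriver, drive, dish, heatsink, brush, memory_tray, grease_jar from where it was at the start of the episode above 0.02 m).
It also fails if it takes over 72 s, if anything falls off the work surface, if the arm or the gripper's body presses on something with over 40 N, if the wrist force passes 120 N, or if a joint passes its speed limit or range.

## Robot

A 6-joint arm with a two-finger parallel gripper is mounted at the origin on the work surface. World frame = base frame: x ahead of the robot, y to its left, z up, the work surface at z = 0. Lengths are in mm, angles in rad, forces in N, time in s.
With the tool pointing down it reaches from about 350 to 875 mm from the base axis. Payload 15.5 kg.
Tool frame: the origin (TCP) lies at the very end of the fingers, on their centre line; the grasp point (between the pads) lies 19 mm behind it; z points along the fingers, y is the line along which they close (so a half turn about z gives the same grasp; the last joint's range is limited). The gripper opens to 85 mm and grips with 20 to 120 N. Pads are 22 mm wide; open, the fingers measure 114 mm over their backs; the gripper's body (76 mm by 85 mm) begins 54 mm behind the grasp point. The pads swing forward as they close: fully open they stand 13 mm farther back than shut.
Start: joints at [1.157, 0.494, 1.345, -0, 1.302, -0.096], TCP at [195.887, 593.51, 231.277] pointing down, gripper open.
Joint ranges: [-2.91, 2.91], [-0.82, 2.16], [0.22, 2.67], [-1.22, 4.37], [0.12, 2.79], [-3.08, 3.08]. Speed limits (rad/s): [1.89, 1.89, 2.57, 3.01, 3.01, 3.01].

## Interface

Orientations are given as [roll, pitch, yaw] about the fixed x, y, z axes, in that order (R = Rz(yaw) Ry(pitch) Rx(roll)).
In Python, from plant import manip gives the robot as it stands.
- The arm moves only by the tool jog_arm, never from a script. Its argument "plan" is a list of rows, each a list of 2 entries, a list of its own where there are three numbers: the shift along the world's x, y, z in cm, then the turn, a rotation vector about the world's x, y, z in degrees. A call has 1 to 12 rows; each row shifts and turns the commanded pose from where the row before left it; what a row does not reach is not made up. A row lasts 1/8 s, in which the tool goes at most 62.5 mm and 10.7 degrees, less where a joint would pass 70% of its speed; a pose out of reach is approached as far as the arm can. A call with a gripper value outside its range is refused whole. "grip" is the opening, from 0 (shut) to 1 (fully open), set as the call begins (left out, the last holds). The fingers move at their own pace and stop on an object; "grip_force" is the grip in N (left out, the last holds). Time passes only in rows, so rows that do not move let the fingers close. It gives the time, the measured TCP pose, the force, the opening and the grip force at its end, in the units of the state.
- manip.state(): the state, without advancing time (a new reading comes with each control period).
- manip.snapshot(name): name is "scene" or "top" or "wrist"; returns the picture (480x640x3 uint8, blue, green, red); there is no depth.
- manip.get_calibration(name): a dict with "fovy" (degrees; the focal length in pixels is half the picture's height over the tangent of half this angle, whatever the lens; pixels are square), "cx", "cy" (the principal point, pixels), "world_from_camera" (4x4, takes a point from camera to world coordinates); the wrist camera has in their place "tool_from_camera" (4x4, takes a point from camera to tool coordinates, whose origin is the TCP and whose axes are the flange's). Camera axes: x right, y down, z forward; pixel columns grow to the right and rows downward; lengths in mm; the calibration is good to about 2 mm. The wrist camera is an equidistant fisheye: a pixel r from the principal point sees the ray r / f radians off the axis. A picture is of the moment at which its call begins: read the wrist's pose just before it. get_calibration takes no time and is no camera call.
- manip.sign_off(): hands the job in; it is judged then, once.
Trained networks look in the newest picture that a camera, given by its name, has taken for a name from the list of things; names that differ only in an ending like _2 or _b are one class to them, and where a whole thing is asked for, a point or a joint stands for the part that bears it (a point fixed in the world has none). Each returns a list of dicts, best first, with "score" (0 to 1); they miss things now and then, are a little off and sometimes report something else, mostly with a low value. They report only what shows in the picture. A call takes as long as a camera call. They do not tell look-alikes from the thing itself.
- manip.boxes_of(camera, label): "box" ([centre column, centre row, width, height] in pixels, round what is visible of it).
- manip.regions_of(camera, label): "pixels" (480x640 bool, what is visible of it) and "box" ([centre column, centre row, width, height] in pixels, round what is visible of it).
- manip.spot_point(camera, label): "xy" ([column, row] in pixels: a listed point, or the origin of a listed thing).
The state is a dict: "t": time; "qpos": joint angles; "joint_vel": joint speeds; "tau": joint torques, N m; "eef_pos": TCP position; "tool_rot": TCP orientation; "wrist_force": force on the tool from outside, world axes, zero at the start; "torque": the same for the moment, N m; "grip_width": finger opening in mm; "grasp_force": force on a finger pad.
Only numpy, scipy, OpenCV 4.12 (cv2) and the standard library are available. Lean on these libraries where they do the work, as an engineer would, in place of code of your own. Each camera call takes 0.05 s, during which the arm holds its last target. There are 200 camera calls.

## Working session

There is one attempt and no reset: what is moved stays moved. The work goes in short steps, Python scripts to look and compute and a tool call to move; the robot and the scene stay as the last step left them, time stands still between calls to the robot, and variables do not carry over. Pictures are saved under pics/ and viewed, at most 10 in all, crops included, and the job is handed in when it is done.

Besides the shell and the picture viewer there is one more tool, called after "Emit:" as a command line: name --argument value ..., lists and objects as JSON in quotes. jog_arm: Moves the arm, as the interface text tells. Its arguments: {"type":"object","properties":{"plan":{"type":"array"},"grip":{"type":"number"},"grip_force":{"type":"number"}},"required":["plan"]}

```bash
mkdir -p pics
cat > h.py <<'E'
import numpy as np, cv2
from plant import manip
def ray(cam,px):
    c=manip.get_calibration(cam); T=np.array(c["world_from_camera"]); f=240/np.tan(np.radians(c["fovy"])/2)
    d=T[:3,:3]@np.array([(px[0]-c["cx"])/f,(px[1]-c["cy"])/f,1]); return T[:3,3],d/np.linalg.norm(d)
def atz(cam,px,z):
    o,d=ray(cam,px); return o+d*(z-o[2])/d[2]
def tri(p1,p2):
    (o1,d1),(o2,d2)=ray(*p1),ray(*p2)
    s=np.linalg.lstsq(np.c_[d1,-d2],o2-o1,rcond=None)[0]; a,b=o1+d1*s[0],o2+d2*s[1]
    return (a+b)/2,np.linalg.norm(a-b)
E
python3 - <<'E'
from h import *
np.set_printoptions(precision=1,suppress=True)
for c in("scene","top"):
    cv2.imwrite(f"pics/{c}1.png",manip.snapshot(c))
R={}
for l,z in(("pivot",90),("knob",128),("lever_tip",119.5),("jaw_face",46),("pad_face",34),("carrier",12),("fence",12),("fixture",0)):
    for c in("scene","top"):
        for r in manip.spot_point(c,l)[:3]:
            print(l,c,np.array(r["xy"]),round(r["score"],2),atz(c,r["xy"],z)); R.setdefault((l,c),r["xy"])
    if (l,"scene")in R and (l,"top") in R: print("  tri",*tri(("scene",R[l,"scene"]),("top",R[l,"top"])))
print(manip.state())
E
```

```text
pivot scene [316.1 271.8] 0.78 [ 613.  -100.4   90. ]
pivot top [347.3 230.1] 0.85 [625.3 -99.8  90. ]
  tri [ 620.7 -101.9  103.8] 6.391637106822758
knob scene [295.9 221. ] 0.94 [497.9 -74.7 128. ]
knob top [177.2 286.6] 0.73 [464.7 323.5 128. ]
knob top [340.2 276.9] 0.6 [496.6 -81.3 128. ]
knob top [312.2 236.1] 0.57 [599.5  -8.8 128. ]
  tri [446.9 147.5  61.9] 376.76060689522615
lever_tip scene [331.9 278.3] 0.69 [658.5 -91.5 119.5]
lever_tip top [348.3 214.3] 0.58 [ 660.7 -100.5  119.5]
  tri [660.4 -97.2 127.6] 6.692225562022794
jaw_face scene [340.4 268. ] 0.77 [617.2 -35.   46. ]
jaw_face scene [347.1 268.1] 0.51 [626.3 -22.6  46. ]
jaw_face top [323. 235.] 0.69 [620.1 -36.3  46. ]
  tri [619.1 -36.5  50.3] 0.34948529160867986
pad_face scene [396.8 243.7] 0.64 [636.5 119.6  34. ]
pad_face scene [344.1 267.6] 0.46 [616.1 -23.   34. ]
pad_face top [317.9 235.5] 0.59 [620.9 -22.4  34. ]
  tri [640.5  22.8 126.6] 119.1697622521447
carrier scene [265.5 216.4] 0.7 [373.9 -88.1  12. ]
carrier scene [347.6 210.3] 0.39 [477.9  92.6  12. ]
carrier top [338. 327.] 0.74 [375.8 -81.4  12. ]
carrier top [290.3 232.1] 0.68 [633.6  54.6  12. ]
  tri [374.3 -84.5  10.1] 6.783581047740398
fence scene [399.8 242.8] 0.62 [629.7 138.4  12. ]
fence top [293.9 186.4] 0.64 [765.9  48.5  12. ]
fence top [263.3 236.9] 0.54 [618.5 128.9  12. ]
  tri [707.2  38.4 204.4] 3.088508528232055
fixture scene [348.1 215.6] 0.67 [485.4  89.3   0. ]
fixture scene [317.3 293.4] 0.66 [ 620.7 -102.5    0. ]
{'t': 0.9, 'qpos': array([ 1.2,  0.5,  1.3,  0. ,  1.3, -0.1]), 'joint_vel': array([ 0., -0., -0., -0., -0., -0.]), 'tau': array([  0. , -88.2, -38.4,  -0. ,   0. ,  -0. ]), 'eef_pos': array([195.9, 593.5, 231.3]), 'tool_rot': array([-3.1, -0. ,  2.8]), 'wrist_force': array([ 0.5, -0.2,  0.5]), 'torque': array([ 0.,  0., -0.]), 'grasp_force': 0.0, 'grip_width': 85.40993735440085}
```

Run:
```python
import cv2,numpy as np
a=cv2.imread("pics/scene1.png")[180:330,230:430];b=cv2.imread("pics/top1.png")[170:350,230:390]
cv2.imwrite("pics/ca.png",cv2.resize(a,(800,600),interpolation=3));cv2.imwrite("pics/cb.png",cv2.resize(b,(533,600),interpolation=3))
```

```text
(no output)
```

View pics/ca.png

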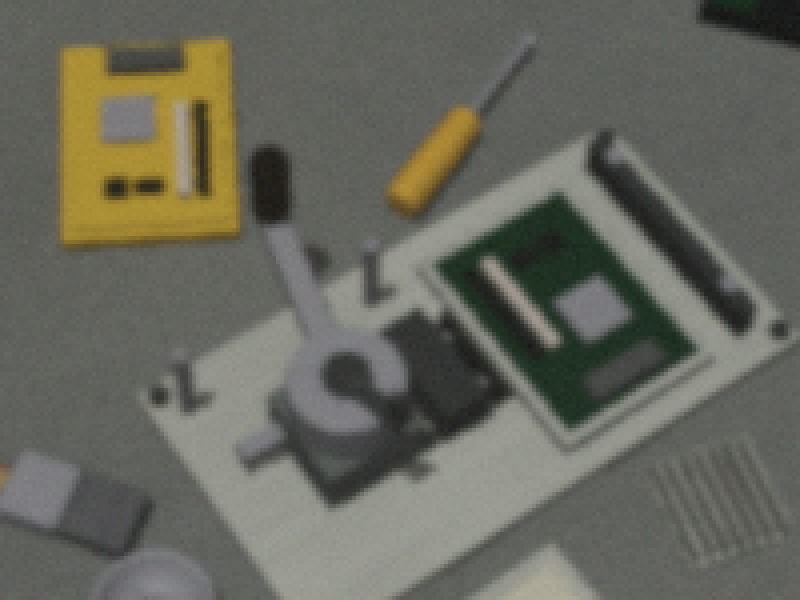

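View pics/cb.png

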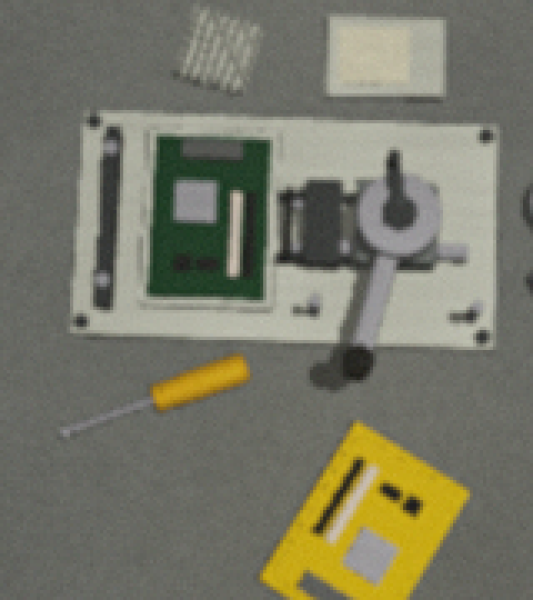

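View pics/top1.png

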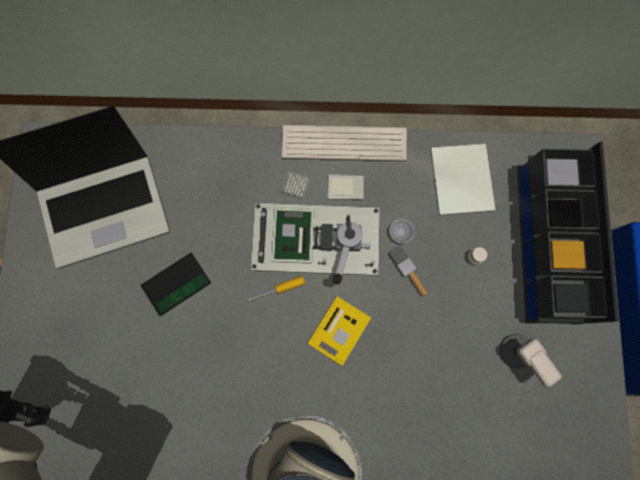

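The carrier candidates in the top image are the yellow plate at (338,327) and the green board at (290,232). Only the green one lies on the base plate between pad and fence, so it is the carrier, and the enlarged crop confirms this. The knob is at about (337,279), the head at (350,234) and the lever tab at (348,215), pointing away from the robot. Next I move above the fixture for wrist views.

Emit:
jog_arm --plan '[[[2.7, -4.7, 0.6], [0, 0, 1.5]], [[2.7, -4.7, 0.6], [0, 0, 1.5]], [[2.7, -4.7, 0.6], [0, 0, 1.5]], [[2.7, -4.7, 0.6], [0, 0, 1.5]], [[2.7, -4.7, 0.6], [0, 0, 1.5]], [[2.7, -4.7, 0.6], [0, 0, 1.5]], [[2.7, -4.7, 0.6], [0, 0, 1.5]], [[2.7, -4.7, 0.6], [0, 0, 1.5]], [[2.7, -4.7, 0.6], [0, 0, 1.5]], [[2.7, -4.7, 0.6], [0, 0, 1.5]], [[2.7, -4.7, 0.6], [0, 0, 1.5]], [[2.7, -4.7, 0.6], [0, 0, 1.5]]]' --grip 0

```text
t: 2.4
eef_pos: [520.6, 27.7, 303.7]
tool_rot: [3.142, 0.0, 3.138]
wrist_force: [1.5, 0.5, -1.2]
grip_width: 0.0
grasp_force: 0.0
```

Emit:
jog_arm --plan '[[[2, -4.5, 0], [0, 0, 0]], [[1, -4.5, 0], [0, 0, 0]], [[0, 0, 0], [0, 0, 0]], [[0, 0, 0], [0, 0, 0]]]'

```text
t: 2.9
eef_pos: [549.7, -60.3, 303.2]
tool_rot: [3.141, -0.0, 3.136]
wrist_force: [-0.2, -0.7, 0.3]
grip_width: -0.0
grasp_force: 0.0
```

```bash
cat >> h.py <<'E'
from scipy.spatial.transform import Rotation as Ro
L=(("pivot",90),("knob",128),("lever_tip",119.5),("jaw_face",46),("pad_face",34),("carrier",12),("fence",12))
def wray(px,s):
    c=manip.get_calibration("wrist"); T=np.array(c["tool_from_camera"]); f=240/np.tan(np.radians(c["fovy"])/2)
    v=np.array(px)-[c["cx"],c["cy"]]; r=np.linalg.norm(v); a=r/f
    d=np.r_[np.sin(a)*v/max(r,1e-9),np.cos(a)]; R=Ro.from_euler("xyz",s["tool_rot"]).as_matrix()
    return np.array(s["eef_pos"])+R@T[:3,3], R@T[:3,:3]@d
def wz(px,s,z):
    o,d=wray(px,s); return o+d*(z-o[2])/d[2]
def look(name,labels=L):
    s=manip.state(); im=manip.snapshot("wrist"); cv2.imwrite(f"pics/{name}.png",im); out={}
    for l,z in labels:
        for r in manip.spot_point("wrist",l)[:2]:
            print(l,np.array(r["xy"]).round(1),round(r["score"],2),wz(r["xy"],s,z).round(1)); out.setdefault(l,wray(r["xy"],s))
    return s,out
def tri2(a,b):
    (o1,d1),(o2,d2)=a,b
    q=np.linalg.lstsq(np.c_[d1,-d2],o2-o1,rcond=None)[0]; a,b=o1+d1*q[0],o2+d2*q[1]
    return ((a+b)/2).round(1),round(np.linalg.norm(a-b),1)
E
python3 - <<'E'
from h import *; import pickle
s,o=look("w1"); pickle.dump(o,open("w1.pkl","wb"))
E
```

```text
pivot [273.4 272.1] 0.95 [ 614.4 -103.2   90. ]
pivot [600.8 156.3] 0.63 [477.5 279.4  90. ]
knob [296.6 156.6] 0.9 [494.3 -75.4 128. ]
lever_tip [280.6 319. ] 0.78 [653.3 -94.9 119.5]
jaw_face [344.7 257.4] 0.6 [614.3 -26.2  46. ]
pad_face [355.7 255.1] 0.75 [615.8 -12.2  34. ]
carrier [296.7  44. ] 0.63 [368.9 -79.6  12. ]
carrier [403.5 255. ] 0.6 [623.9  51.5  12. ]
fence [460.  247.8] 0.85 [615.1 127.8  12. ]
```

View pics/w1.png

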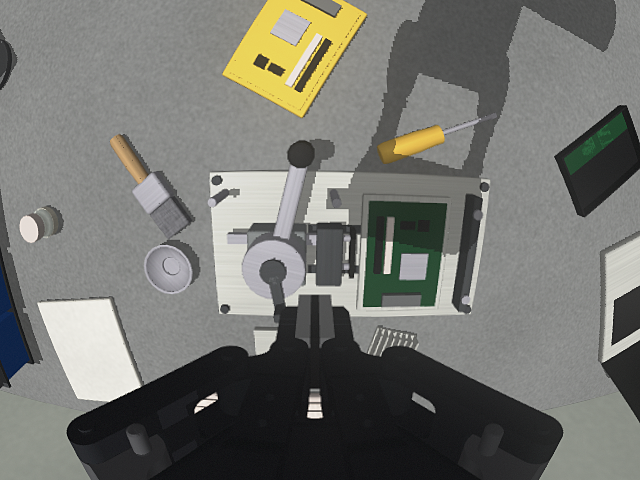

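Emit:
jog_arm --plan '[[[3, 3, 0], [0, 0, 0]], [[3, 4, 0], [0, 0, 0]], [[0, 0, 0], [0, 0, 0]], [[0, 0, 0], [0, 0, 0]]]'

```text
t: 3.8
eef_pos: [609.6, 9.6, 303.1]
tool_rot: [-3.141, -0.0, 3.138]
wrist_force: [-0.2, -0.5, -0.0]
grip_width: -0.2
grasp_force: 0.0
```

Run:
```python
from h import *; import pickle
o1=pickle.load(open("w1.pkl","rb")); s,o=look("w2")
for k in o:
    if k in o1: print(k,tri2(o[k],o1[k]))
```

```text
pivot [200.7 217.8] 0.74 [ 615.6 -106.    90. ]
knob [217.4  90.1] 0.96 [494.  -73.1 128. ]
lever_tip [203.3 263.4] 0.64 [653.9 -98.2 119.5]
jaw_face [276.7 205.3] 0.66 [613.1 -32.2  46. ]
jaw_face [347.9 206. ] 0.49 [614.3  46.   46. ]
pad_face [292.6 203.2] 0.63 [613.3 -15.3  34. ]
carrier [345.  206.8] 0.89 [622.2  45.7  12. ]
carrier [236.5   0. ] 0.59 [368.2 -81.   12. ]
fence [411.8 202.9] 0.6 [616.8 127.5  12. ]
fence [340.9 313. ] 0.19 [763.9  43.5  12. ]
pivot (array([ 613.4, -103.4,   95.3]), np.float64(2.6))
knob (array([494. , -75. , 122.9]), np.float64(1.7))
lever_tip (array([649.9, -94.8, 127.5]), np.float64(2.3))
jaw_face (array([607.4, -28.9,  68.7]), np.float64(2.8))
pad_face (array([609.8, -14.2,  51.3]), np.float64(0.2))
carrier (array([504.9, -29.1, 611.4]), np.float64(50.6))
fence (array([617.1, 129.2,   7.7]), np.float64(1.6))
```

w1 shows the knob at (300,153), the head at (273,270), the lever tab near (278,318), the jaw at (330,252) and the green carrier at (405,250). The spindle is at about (615,-104.5) and the knob at (494,-74.5). The tab is at (653.5,-96.5), and the geometry agrees with r=125 and r=40. I'll bring the closed fingers down to the left of the tab.

Emit:
jog_arm --plan '[[[2.3, -3.6, -2], [0, 0, 0]], [[2.3, -3.4, -3], [0, 0, 0]], [[0, 0, -4], [0, 0, 0]], [[0, 0, -4], [0, 0, 0]], [[0, 0, -3.5], [0, 0, 0]], [[0, 0, -2], [0, 0, 0]], [[0, 0, -1], [0, 0, 0]], [[0, 0, 0], [0, 0, 0]], [[0, 0, 0], [0, 0, 0]]]'

```text
t: 5.32
eef_pos: [656.5, -60.6, 109.3]
tool_rot: [-3.141, 0.001, 3.137]
wrist_force: [0.1, -0.0, 0.9]
grip_width: 0.1
grasp_force: 0.0
```

Run:
```python
from h import *
s,o=look("w3",(("lever_tip",119.5),("knob",128)))
print(s["eef_pos"],s["wrist_force"])
im=cv2.imread("pics/w3.png")
```

```text
lever_tip [226.4 317.6] 0.73 [652.3 -97.4 119.5]
lever_tip [250.6 179.8] 0.37 [596.3 -83.9 119.5]
[656.46388318 -60.61359199 109.30897434] [ 0.12644016 -0.03251083  0.86120124]
```

View pics/w3.png

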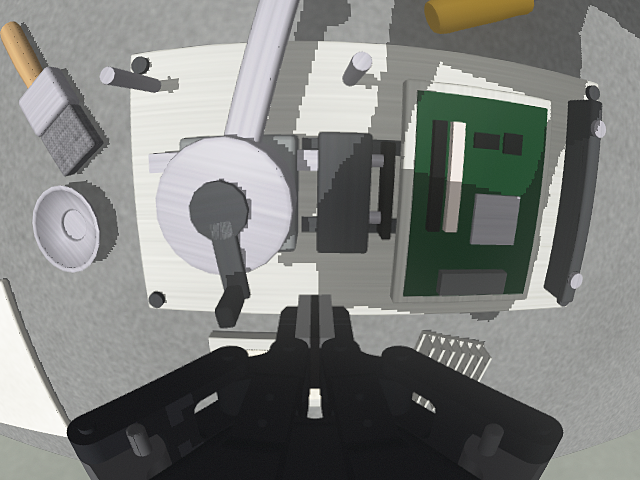

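w3 shows the tab at (229,310), the fingertips at (315,297) to its right in the image (world left), and nothing in between. I'll push the tab now.

Emit:
jog_arm --plan '[[[0, -0.8, -0.5], [0, 0, 0]], [[0, -0.8, 0], [0, 0, 0]], [[0, -0.6, 0], [0, 0, 0]], [[0, -0.5, 0], [0, 0, 0]], [[0, -0.5, 0], [0, 0, 0]], [[0, -0.5, 0], [0, 0, 0]], [[0, 0, 0], [0, 0, 0]]]'

```text
t: 6.35
eef_pos: [655.7, -97.9, 103.2]
tool_rot: [-3.142, -0.0, 3.137]
wrist_force: [-0.2, -0.6, -0.2]
grip_width: 0.3
grasp_force: 0.0
```

Emit:
jog_arm --plan '[[[-0.2, -0.4, 0], [0, 0, 0]], [[-0.2, -0.4, 0], [0, 0, 0]], [[-0.2, -0.4, 0], [0, 0, 0]], [[0, 0, 0], [0, 0, 0]]]'

```text
t: 6.85
eef_pos: [649.6, -109.8, 103.3]
tool_rot: [-3.142, -0.0, 3.137]
wrist_force: [0.6, 0.8, 0.1]
grip_width: -0.1
grasp_force: 0.3
```

Run:
```python
from h import *
s,o=look("w4",(("lever_tip",119.5),("knob",128),("pivot",90)))
print(s["eef_pos"],s["wrist_force"])
```

```text
lever_tip [268.1 323. ] 0.79 [ 644.2 -128.4  119.5]
pivot [326. 225.] 0.65 [ 612.7 -105.2   90. ]
[ 649.6470144  -109.79606448  103.27369366] [0.56661537 0.83166635 0.09081131]
```

Emit:
jog_arm --plan '[[[0, -0.2, 0], [0, 0, 0]], [[0, -0.2, 0], [0, 0, 0]], [[0, 0, 0], [0, 0, 0]], [[0, 0, 0], [0, 0, 0]]]'

```text
t: 7.55
eef_pos: [649.1, -113.0, 102.9]
tool_rot: [3.141, -0.002, 3.137]
wrist_force: [-3.3, 4.6, -0.0]
grip_width: 0.0
grasp_force: 2.3
```

Emit:
jog_arm --plan '[[[0, 2, 0], [0, 0, 0]], [[0, 1, 3], [0, 0, 0]], [[-2, 1, 5], [0, 0, 0]], [[-5, 1, 4], [0, 0, 0]], [[-5, 0, 2], [0, 0, 0]], [[0, 0, 0], [0, 0, 0]], [[0, 0, 0], [0, 0, 0]]]'

```text
t: 8.43
eef_pos: [532.2, -63.3, 242.1]
tool_rot: [-3.141, 0.001, 3.137]
wrist_force: [-0.0, -0.5, 0.9]
grip_width: 0.1
grasp_force: 0.0
```

Run:
```python
from h import *
s,o=look("w5")
print(s["eef_pos"],s["wrist_force"])
```

```text
pivot [130.9 204.1] 0.63 [ 510.2 -224.5   90. ]
pivot [267.9 311.8] 0.6 [ 611.2 -105.9   90. ]
knob [320.5 192. ] 0.7 [497.7 -59.4 128. ]
lever_tip [237.8 359.6] 0.84 [ 644.  -131.3  119.5]
jaw_face [350.  293.9] 0.81 [614.5 -28.3  46. ]
pad_face [361.9 288.3] 0.55 [613.9 -14.8  34. ]
carrier [412.4 284.6] 0.8 [620.6  45.7  12. ]
carrier [295.6  43.6] 0.56 [365.9 -81.3  12. ]
fence [481.1 277.5] 0.96 [614.4 130.5  12. ]
[532.17943433 -63.3462593  242.10626381] [-0.02556412 -0.5420813   0.85479785]
```

View pics/w5.png

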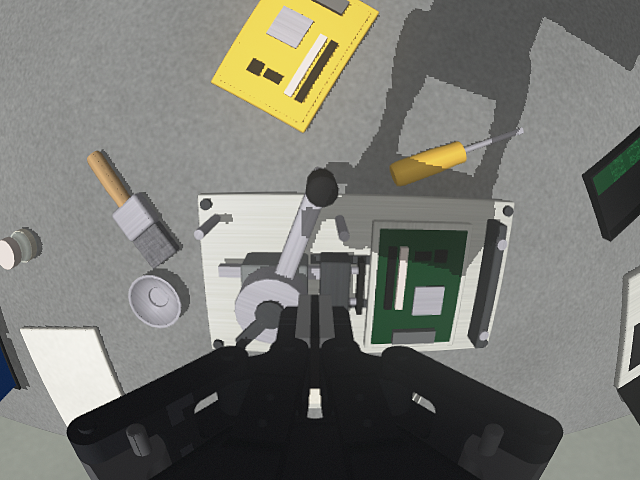

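w5 shows the lever flipped, with its tip at (238,358), the knob at (321,188), and the jaw and carrier unmoved. I'll cage the knob loosely with the fingers turned tangentially.

Emit:
jog_arm --plan '[[[-1.15, 0.1, 0], [0, 0, -7]], [[-1.15, 0.1, 0], [0, 0, -7]], [[-1.15, 0.15, 0], [0, 0, -7]], [[0, 0, -3], [0, 0, 0]], [[0, 0, -2], [0, 0, 0]], [[0, 0, 0], [0, 0, 0]]]' --grip 0.4

```text
t: 9.57
eef_pos: [496.5, -60.2, 190.8]
tool_rot: [-3.141, -0.003, 2.77]
wrist_force: [0.0, 0.6, 0.7]
grip_width: 34.1
grasp_force: 0.0
```

Run:
```python
from h import *
s,o=look("w6",(("knob",128),("pivot",90)))
print(s["eef_pos"],s["tool_rot"],s["grip_width"])
```

```text
knob [319.2 267.4] 0.76 [498.9 -59.  128. ]
pivot [316.5 391.7] 0.86 [ 616.1 -105.9   90. ]
pivot [524.2 260.1] 0.17 [567.4  87.4  90. ]
[496.48777081 -60.20555075 190.81231554] [-3.14123129e+00 -2.61809901e-03  2.77036324e+00] 34.130700237006444
```

View pics/w6.png

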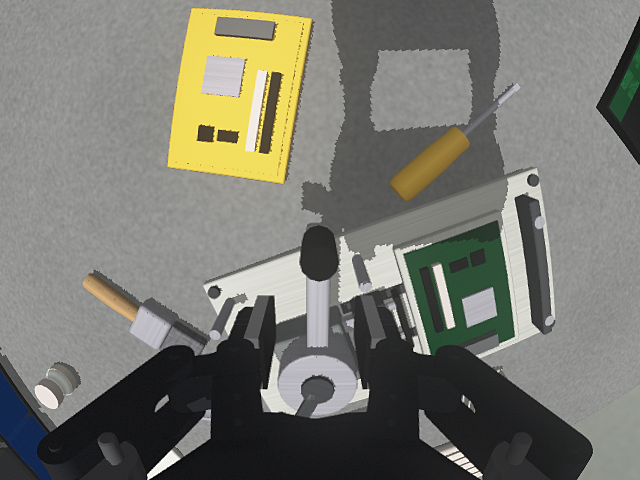

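w6 shows the knob at (319,250), centred between the fingers at (262,340) and (375,340). I'll descend.

Emit:
jog_arm --plan '[[[0.15, 0.05, -3], [0, 0, 0]], [[0, 0, -3], [0, 0, 0]], [[0, 0, -2], [0, 0, 0]], [[0, 0, -1.5], [0, 0, 0]], [[0, 0, -0.5], [0, 0, 0]], [[0, 0, 0], [0, 0, 0]]]'

```text
t: 10.48
eef_pos: [499.1, -59.9, 92.3]
tool_rot: [3.142, 0.001, 2.77]
wrist_force: [-0.0, -0.6, -0.5]
grip_width: 34.3
grasp_force: 0.0
```

Run:
```python
import numpy as np
P=np.array([614.5,-104.5])
k=lambda w:P+125*np.array([-np.cos(w),np.sin(w)])
for a,b,n in((.365,-.44,8),(-.44,.5,10),(.5,-.44,10),):
    W=np.linspace(a,b,n+1);Q=np.array([k(w) for w in W]);print(k(a),k(b),np.degrees((b-a)/n));print((np.diff(Q,axis=0)/10).round(2).tolist())
```

```text
[497.73452985 -59.88133819] [ 501.4060421  -157.74243313] -5.765387813503908
[[-0.39, -1.2], [-0.27, -1.23], [-0.14, -1.25], [-0.02, -1.26], [0.11, -1.25], [0.24, -1.24], [0.36, -1.21], [0.48, -1.16]]
[ 501.4060421  -157.74243313] [504.80217976 -44.57180767] 5.385803274229739
[[-0.45, 1.09], [-0.35, 1.12], [-0.24, 1.15], [-0.13, 1.17], [-0.02, 1.17], [0.09, 1.17], [0.2, 1.16], [0.31, 1.13], [0.41, 1.1], [0.51, 1.06]]
[504.80217976 -44.57180767] [ 501.4060421  -157.74243313] -5.385803274229739
[[-0.51, -1.06], [-0.41, -1.1], [-0.31, -1.13], [-0.2, -1.16], [-0.09, -1.17], [0.02, -1.17], [0.13, -1.17], [0.24, -1.15], [0.35, -1.12], [0.45, -1.09]]
```

Emit:
jog_arm --plan '[[[-0.4, -1.2, 0], [0, 0, 5.8]], [[-0.27, -1.23, 0], [0, 0, 5.8]], [[-0.14, -1.25, 0], [0, 0, 5.8]], [[-0.02, -1.26, 0], [0, 0, 5.8]], [[0.11, -1.25, 0], [0, 0, 5.8]], [[0.24, -1.24, 0], [0, 0, 5.8]], [[0.36, -1.21, 0], [0, 0, 5.8]], [[0.48, -1.16, 0], [0, 0, 5.8]], [[0.32, -0.67, 0], [0, 0, 3.4]], [[0, 0, 0], [0, 0, 0]], [[0, 0, 0], [0, 0, 0]]]'

```text
t: 11.85
eef_pos: [505.5, -164.4, 92.3]
tool_rot: [-3.141, 0.0, -2.645]
wrist_force: [-0.1, -0.4, -0.0]
grip_width: 34.3
grasp_force: 0.0
```

```bash
cat >> h.py <<'E'
P=np.array([614.5,-104.5])
def W(p): return np.arctan2(p[1]-P[1],P[0]-p[0])
def kn(c="scene",im=None):
    manip.snapshot(c)
    for r in manip.spot_point(c,"knob")[:2]:
        p=atz(c,r["xy"],128); print(c,"knob",p.round(1),round(r["score"],2),"w",W(p).round(3))
E
python3 - <<'E'
from h import *
s,o=look("w7")
print(s["eef_pos"],s["tool_rot"],s["wrist_force"],"tcp w",W(s["eef_pos"]))
if "knob" in o: print("knob w",W(o["knob"][0]+o["knob"][1]*(128-o["knob"][0][2])/o["knob"][1][2]))
kn("scene")
E
```

```text
knob [322.7 362.4] 0.74 [ 503.5 -162.2  128. ]
carrier [517.3 130.9] 0.89 [367.9 -88.1  12. ]
carrier [454.2 454.5] 0.78 [620.3  48.6  12. ]
[ 505.50555451 -164.35173832   92.29832252] [-3.14122647e+00  3.23299685e-04 -2.64494825e+00] [-0.12787159 -0.43309713 -0.03189631] tcp w -0.5021723297821193
knob w -0.47984045701047773
scene knob [ 507.1 -163.5  128. ] 0.75 w -0.502
```

View pics/w7.png

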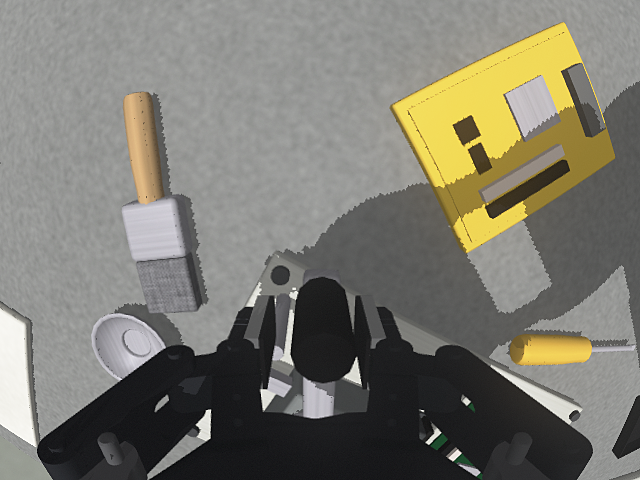

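Run:
```python
import numpy as np
P=np.array([614.5,-104.5])
k=lambda w:P+125*np.array([-np.cos(w),np.sin(w)])
for a,b,n in((-.535,.54,12),(.54,-.52,12)):
    W=np.linspace(a,b,n+1);Q=np.array([k(w) for w in W]);print(k(a),k(b),np.degrees((b-a)/n));print((np.diff(Q,axis=0)/10).round(2).tolist())
```

```text
[ 506.96642134 -168.23012993] [507.28641483 -40.23300104] 5.132746914713626
[[-0.53, 0.99], [-0.44, 1.03], [-0.34, 1.07], [-0.25, 1.09], [-0.15, 1.11], [-0.05, 1.12], [0.05, 1.12], [0.15, 1.11], [0.25, 1.09], [0.35, 1.06], [0.44, 1.03], [0.53, 0.98]]
[507.28641483 -40.23300104] [ 506.02260254 -166.61001723] -5.061127190322272
[[-0.53, -0.97], [-0.44, -1.01], [-0.35, -1.05], [-0.25, -1.07], [-0.16, -1.09], [-0.06, -1.1], [0.04, -1.1], [0.13, -1.1], [0.23, -1.08], [0.33, -1.05], [0.42, -1.02], [0.51, -0.98]]
```

Emit:
jog_arm --plan '[[[0.2, -0.36, 0], [0, 0, 1.9]], [[0, 0, 0], [0, 0, 0]], [[0, 0, 0], [0, 0, 0]]]'

```text
t: 12.72
eef_pos: [507.4, -168.1, 91.8]
tool_rot: [3.142, -0.0, -2.611]
wrist_force: [0.0, 0.5, 0.0]
grip_width: 34.2
grasp_force: 0.0
```

Emit:
jog_arm --plan '[[[-0.55, 0.99, 0], [0, 0, -5.1]], [[-0.45, 1.03, 0], [0, 0, -5.1]], [[-0.34, 1.07, 0], [0, 0, -5.1]], [[-0.25, 1.09, 0], [0, 0, -5.1]], [[-0.15, 1.11, 0], [0, 0, -5.1]], [[-0.05, 1.12, 0], [0, 0, -5.1]], [[0.05, 1.12, 0], [0, 0, -5.1]], [[0.15, 1.11, 0], [0, 0, -5.1]], [[0.25, 1.09, 0], [0, 0, -5.1]], [[0.35, 1.06, 0], [0, 0, -5.1]], [[0.44, 1.03, 0], [0, 0, -5.1]], [[0.53, 0.98, 0], [0, 0, -5.1]]]'

```text
t: 14.22
eef_pos: [507.0, -39.9, 91.9]
tool_rot: [-3.141, -0.0, 2.601]
wrist_force: [-1.0, -3.1, 1.1]
grip_width: 34.1
grasp_force: 1.7
```

Run:
```python
from h import *
s,o=look("w8")
print(s["eef_pos"],s["tool_rot"],s["wrist_force"],"tcp w",W(s["eef_pos"]))
kn("scene")
for l,z in(("jaw_face",46),("pad_face",34),("carrier",12),("lever_tip",119.5)):
    for r in manip.spot_point("scene",l)[:2]: print(l,r["score"],atz("scene",r["xy"],z))
```

```text
knob [297.1 364.8] 0.82 [503.8 -46.2 128. ]
pad_face [443.7 364. ] 0.84 [614.3  -1.9  34. ]
pad_face [ 53.9 456.9] 0.21 [ 555.2 -392.8   34. ]
carrier [152.2 100.9] 0.83 [368.2 -75.6  12. ]
carrier [498.7 316.1] 0.76 [619.2  51.5  12. ]
fence [577.1 258.6] 0.86 [614.7 130.2  12. ]
[506.9653556  -39.8889899   91.85234254] [-3.14105391e+00 -4.11242493e-04  2.60119409e+00] [-1.01975048 -3.05100222  1.14860499] tcp w 0.5410361966284889
scene knob [ 646.9 -131.8  128. ] 0.7 w -2.442
scene knob [513.3 -57.5 128. ] 0.69 w 0.435
jaw_face 0.8 [621.9489937  -20.50704268  46.        ]
jaw_face 0.37 [ 783.33977075 -113.17679064   46.        ]
pad_face 0.41 [617.77968431   3.5516009   34.        ]
pad_face 0.32 [502.04523076 344.77736178  34.        ]
carrier 0.83 [627.68798326  52.52183643  12.        ]
carrier 0.8 [367.83076622 -91.40587367  12.        ]
lever_tip 0.55 [ 643.12474325 -129.71464073  119.5       ]
```

View pics/w8.png

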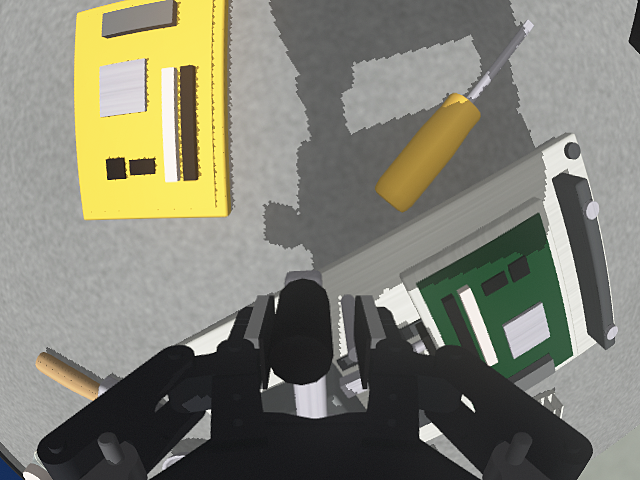

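w8 shows the pad at (444,364) close to the carrier's near edge, with a gap left before the fence at (585,260). The jaw has advanced about 13 mm and roughly 20 mm remain. Next stroke.

Emit:
jog_arm --plan '[[[-0.53, -0.97, 0], [0, 0, 5.1]], [[-0.44, -1.01, 0], [0, 0, 5.1]], [[-0.35, -1.05, 0], [0, 0, 5.1]], [[-0.25, -1.07, 0], [0, 0, 5.1]], [[-0.16, -1.09, 0], [0, 0, 5.1]], [[-0.06, -1.1, 0], [0, 0, 5.1]], [[0.04, -1.1, 0], [0, 0, 5.1]], [[0.13, -1.1, 0], [0, 0, 5.1]], [[0.23, -1.08, 0], [0, 0, 5.1]], [[0.33, -1.05, 0], [0, 0, 5.1]], [[0.42, -1.02, 0], [0, 0, 5.1]], [[0.58, -1.14, 0], [0, 0, 5.1]]]'

```text
t: 16.42
eef_pos: [507.1, -168.3, 91.9]
tool_rot: [-3.141, 0.001, -2.607]
wrist_force: [0.2, 0.6, -0.6]
grip_width: 34.3
grasp_force: 0.4
```

Emit:
jog_arm --plan '[[[0, 0, 0], [0, 0, 0]], [[-0.55, 0.99, 0], [0, 0, -5.1]], [[-0.45, 1.03, 0], [0, 0, -5.1]], [[-0.34, 1.07, 0], [0, 0, -5.1]], [[-0.25, 1.09, 0], [0, 0, -5.1]], [[-0.15, 1.11, 0], [0, 0, -5.1]], [[-0.05, 1.12, 0], [0, 0, -5.1]], [[0.05, 1.12, 0], [0, 0, -5.1]], [[0.15, 1.11, 0], [0, 0, -5.1]], [[0.25, 1.09, 0], [0, 0, -5.1]], [[0.35, 1.06, 0], [0, 0, -5.1]], [[0.44, 1.03, 0], [0, 0, -5.1]]]'

```text
t: 17.92
eef_pos: [501.2, -49.2, 92.0]
tool_rot: [-3.141, 0.001, 2.688]
wrist_force: [0.7, -3.5, -0.1]
grip_width: 33.8
grasp_force: 1.5
```

Emit:
jog_arm --plan '[[[0.53, 0.98, 0], [0, 0, -5.1]], [[0, 0, 0], [0, 0, 0]]]'

```text
t: 18.18
eef_pos: [506.4, -39.3, 91.9]
tool_rot: [3.142, 0.0, 2.604]
wrist_force: [0.2, -0.6, 1.5]
grip_width: 34.4
grasp_force: 0.8
```

Run:
```python
from h import *
s,o=look("w9")
print(s["eef_pos"],s["tool_rot"],s["wrist_force"],"tcp w",W(s["eef_pos"]))
manip.snapshot("scene")
for l,z in(("jaw_face",46),("pad_face",34),("carrier",12),("lever_tip",119.5)):
    for r in manip.spot_point("scene",l)[:2]: print(l,r["score"],atz("scene",r["xy"],z))
```

```text
knob [109.6 388.8] 0.28 [ 479.1 -123.3  128. ]
carrier [148.9 106.2] 0.93 [369.3 -79.1  12. ]
carrier [510.4 312.1] 0.71 [621.3  62.3  12. ]
fence [575.8 260.4] 0.73 [614.6 129.6  12. ]
[506.42793131 -39.28084334  91.90877064] [3.14153276e+00 2.00095507e-04 2.60430866e+00] [ 0.23628804 -0.59635003  1.47285475] tcp w 0.5429732063398337
jaw_face 0.88 [623.62443483 -10.78663689  46.        ]
pad_face 0.61 [619.02054065   4.37258238  34.        ]
carrier 0.83 [368.87575565 -92.05970444  12.        ]
carrier 0.71 [779.01795873  42.93658723  12.        ]
lever_tip 0.6 [547.12944138  36.22798635 119.5       ]
lever_tip 0.56 [ 646.10997257 -127.95499541  119.5       ]
```

View pics/w9.png

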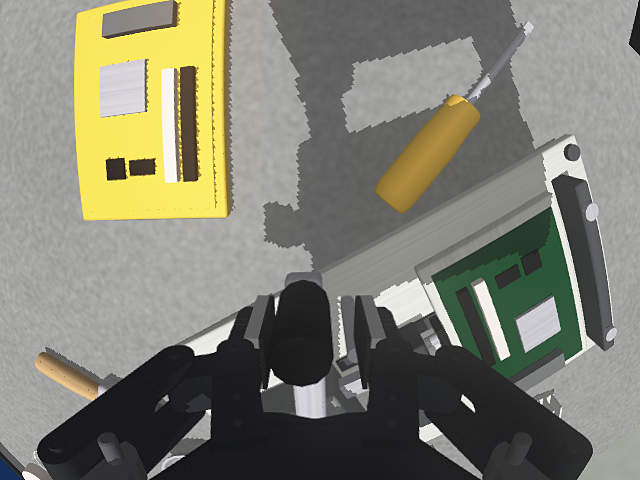

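w9 shows the carrier about 11 mm further on, with the fence gap at (550,270) narrowed to about 6 mm. From here I measure numerically on rectified wrist images.

```bash
cat >> h.py <<'E'
def rect(im,s,z,x0=560,x1=690,y0=-60,y1=150,r=0.5):
    c=manip.get_calibration("wrist"); T=np.array(c["tool_from_camera"]); f=240/np.tan(np.radians(c["fovy"])/2)
    R=Ro.from_euler("xyz",s["tool_rot"]).as_matrix(); X,Y=np.meshgrid(np.arange(x0,x1,r),np.arange(y0,y1,r),indexing="ij")
    p=np.stack([X,Y,np.full_like(X,z)],-1)-s["eef_pos"]; p=p@R; p=(p-T[:3,3])@T[:3,:3]
    rho=np.linalg.norm(p[...,:2],axis=-1); k=f*np.arctan2(rho,p[...,2])/rho
    return cv2.remap(im,(c["cx"]+p[...,0]*k).astype(np.float32),(c["cy"]+p[...,1]*k).astype(np.float32),1)
def green(im,s,y0=-60,x0=560):
    g=rect(im,s,25).astype(int); m=(g[...,1]>1.5*g[...,2])&(g[...,1]>1.25*g[...,0])&(g[...,1]>25)
    # far (fence-side) edge of the green per x row
    e=[(x0+.5*i,y0+.5*np.nonzero(m[i])[0].max()) for i in range(m.shape[0]) if m[i].sum()>40]
    if len(e)<10: return None
    e=np.array(e); ok=np.abs(e[:,1]-np.median(e[:,1]))<6; p=np.polyfit(e[ok,0],e[ok,1],1)
    return np.polyval(p,625).round(2),p[0].round(4),ok.sum(),np.median(e[:,1]),e[:,0].min(),e[:,0].max()
E
python3 - <<'E'
from h import *
for n,p,rr in(("w1",[549.7,-60.3,303.2],[3.141,0,3.136]),("w5",[532.18,-63.35,242.1],[-3.141,.001,3.137]),("w8",[506.97,-39.89,91.85],[-3.14105,-.0004,2.6012]),("w9",[506.43,-39.28,91.9],[3.1415,.0002,2.6043])):
    s=dict(eef_pos=np.array(p),tool_rot=rr); print(n,green(cv2.imread(f"pics/{n}.png"),s))
E
```

```text
w1 (np.float64(95.33), np.float64(-0.0143), np.int64(155), np.float64(95.0), np.float64(604.5), np.float64(688.5))
w5 (np.float64(95.49), np.float64(-0.0198), np.int64(189), np.float64(95.0), np.float64(589.0), np.float64(688.5))
w8 (np.float64(100.42), np.float64(-0.0198), np.int64(214), np.float64(100.5), np.float64(560.0), np.float64(675.5))
w9 (np.float64(111.92), np.float64(-0.0211), np.int64(232), np.float64(112.0), np.float64(560.0), np.float64(676.0))
```

Emit:
jog_arm --plan '[[[-0.53, -0.97, 0], [0, 0, 5.1]], [[-0.44, -1.01, 0], [0, 0, 5.1]], [[-0.35, -1.05, 0], [0, 0, 5.1]], [[-0.25, -1.07, 0], [0, 0, 5.1]], [[-0.16, -1.09, 0], [0, 0, 5.1]], [[-0.06, -1.1, 0], [0, 0, 5.1]], [[0.04, -1.1, 0], [0, 0, 5.1]], [[0.13, -1.1, 0], [0, 0, 5.1]], [[0.23, -1.08, 0], [0, 0, 5.1]], [[0.33, -1.05, 0], [0, 0, 5.1]], [[0.42, -1.02, 0], [0, 0, 5.1]], [[0.58, -1.16, 0], [0, 0, 5.1]]]'

```text
t: 20.32
eef_pos: [506.2, -168.2, 91.8]
tool_rot: [-3.142, 0.0, -2.607]
wrist_force: [0.0, 1.1, -0.8]
grip_width: 34.2
grasp_force: 0.4
```

Emit:
jog_arm --plan '[[[0, 0, 0], [0, 0, 0]], [[-0.55, 0.99, 0], [0, 0, -5.1]], [[-0.45, 1.03, 0], [0, 0, -5.1]], [[-0.34, 1.07, 0], [0, 0, -5.1]], [[-0.25, 1.09, 0], [0, 0, -5.1]], [[0, 0, 0], [0, 0, 0]]]'

```text
t: 21.08
eef_pos: [489.7, -125.4, 91.9]
tool_rot: [3.142, -0.0, -2.967]
wrist_force: [-2.3, -1.6, 0.2]
grip_width: 33.8
grasp_force: 0.9
```

```bash
cat >> h.py <<'E'
def meas(n):
    s=manip.state(); im=manip.snapshot("wrist"); cv2.imwrite(f"pics/{n}.png",im)
    print(n,"t",s["t"],"tcp w",W(s["eef_pos"]).round(3),"F",s["wrist_force"].round(1),"edge",green(im,s))
    for l,z in(("knob",128),("carrier",12),("pad_face",34)):
        for r in manip.spot_point("wrist",l)[:2]:
            p=wz(r["xy"],s,z); print("  ",l,p.round(1),round(r["score"],2),W(p).round(3) if l=="knob" else "")
    manip.snapshot("scene")
    for l,z in(("jaw_face",46),("pad_face",34),("carrier",12)):
        for r in manip.spot_point("scene",l)[:1]: print("   scene",l,round(r["score"],2),atz("scene",r["xy"],z).round(1))
E
python3 -c "
from h import *
meas('m1')"
```

```text
m1 t 21.075 tcp w -0.166 F [-2.3 -1.6  0.2] edge (np.float64(113.63), np.float64(-0.0166), np.int64(46), np.float64(114.5), np.float64(560.0), np.float64(653.0))
   knob [ 492.5 -131.3  128. ] 0.81 -0.216
   carrier [366.2 -85.7  12. ] 0.78 
   pad_face [617.8   9.9  34. ] 0.64 
   scene jaw_face 0.57 [621.9  -1.7  46. ]
   scene pad_face 0.52 [621.    5.8  34. ]
   scene carrier 0.93 [622.6  57.8  12. ]
```

Emit:
jog_arm --plan '[[[-0.15, 1.11, 0], [0, 0, -5.1]], [[-0.05, 1.12, 0], [0, 0, -5.1]], [[0.05, 1.12, 0], [0, 0, -5.1]], [[0, 0, 0], [0, 0, 0]]]'

```text
t: 21.98
eef_pos: [488.6, -92.4, 91.9]
tool_rot: [3.142, 0.0, 3.051]
wrist_force: [0.5, -1.9, 1.9]
grip_width: 34.5
grasp_force: 0.9
```

```bash
python3 -c "
from h import *
meas('m2')"
```

```text
m2 t 21.975 tcp w 0.096 F [ 0.5 -1.9  1.9] edge (np.float64(117.08), np.float64(-0.0161), np.int64(116), np.float64(117.5), np.float64(560.0), np.float64(617.5))
   knob [489.4 -98.  128. ] 0.66 0.052
   carrier [365.4 -83.3  12. ] 0.67 
   carrier [623.   70.3  12. ] 0.61 
   pad_face [617.9  11.6  34. ] 0.58 
   scene jaw_face 0.98 [618.9   1.5  46. ]
   scene pad_face 0.7 [622.3   6.6  34. ]
   scene carrier 0.66 [630.   69.8  12. ]
```

Emit:
jog_arm --plan '[[[0.14, 1.11, 0], [0, 0, -5.1]], [[0, 0, 0], [0, 0, 0]]]'

```text
t: 22.62
eef_pos: [489.9, -81.3, 91.8]
tool_rot: [3.142, -0.0, 2.962]
wrist_force: [0.1, -1.8, 1.4]
grip_width: 34.4
grasp_force: 0.9
```

```bash
python3 -c "
from h import *
meas('m3')"
```

```text
m3 t 22.625 tcp w 0.184 F [ 0.1 -1.8  1.4] edge (np.float64(118.13), np.float64(-0.0189), np.int64(157), np.float64(118.5), np.float64(560.0), np.float64(667.0))
   knob [490.5 -86.9 128. ] 0.97 0.141
   carrier [366.2 -83.7  12. ] 0.91 
   carrier [622.8  69.4  12. ] 0.83 
   pad_face [616.6  15.7  34. ] 0.59 
   scene jaw_face 0.96 [618.3  -7.7  46. ]
   scene carrier 0.87 [369.  -92.4  12. ]
```

Emit:
jog_arm --plan '[[[0.24, 1.09, 0], [0, 0, -5.1]], [[0, 0, 0], [0, 0, 0]], [[0, 0, 0], [0, 0, 0]]]'

```text
t: 23.4
eef_pos: [492.2, -70.8, 91.8]
tool_rot: [-3.142, -0.0, 2.874]
wrist_force: [0.2, -1.9, 0.4]
grip_width: 34.0
grasp_force: 0.9
```

```bash
python3 -c "
from h import *
meas('m4')"
```

```text
m4 t 23.4 tcp w 0.269 F [ 0.2 -1.9  0.4] edge (np.float64(118.16), np.float64(-0.0196), np.int64(209), np.float64(118.5), np.float64(560.0), np.float64(674.5))
   knob [492.1 -78.2 128. ] 0.79 0.212
   knob [440.6  12.8 128. ] 0.29 0.593
   carrier [621.8  69.   12. ] 0.98 
   carrier [369.3 -81.8  12. ] 0.6 
   pad_face [615.4  15.2  34. ] 0.51 
   pad_face [601.7  59.1  34. ] 0.18 
   scene jaw_face 0.58 [ 6.215e+02 -4.000e-01  4.600e+01]
   scene pad_face 0.65 [613.6  13.6  34. ]
   scene carrier 0.94 [374.4 -86.9  12. ]
```

Emit:
jog_arm --plan '[[[0.34, 1.06, 0], [0, 0, -5.1]], [[0, 0, 0], [0, 0, 0]], [[0, 0, 0], [0, 0, 0]]]'

```text
t: 24.18
eef_pos: [495.6, -60.2, 91.8]
tool_rot: [-3.142, -0.0, 2.785]
wrist_force: [0.5, -2.2, 1.4]
grip_width: 34.7
grasp_force: 1.0
```

```bash
python3 -c "
from h import *
meas('m5')"
```

```text
m5 t 24.175 tcp w 0.357 F [ 0.5 -2.2  1.4] edge (np.float64(118.06), np.float64(-0.0199), np.int64(230), np.float64(118.5), np.float64(560.0), np.float64(674.5))
   carrier [620.5  69.8  12. ] 0.74 
   carrier [369.8 -80.8  12. ] 0.72 
   scene jaw_face 0.87 [621.7  -2.   46. ]
   scene pad_face 0.55 [623.7   8.7  34. ]
   scene carrier 0.92 [621.4  69.2  12. ]
```

The carrier edge stopped at 118.1 (fence contact) around m3. The pad has taken at least about 2.5 mm since then. I'll press about 1.8 mm more, then back off, lift and check from above.

Emit:
jog_arm --plan '[[[0.42, 1.03, 0], [0, 0, -5.1]], [[0.25, 0.5, 0], [0, 0, -2.5]], [[0, 0, 0], [0, 0, 0]], [[0, 0, 0], [0, 0, 0]]]'

```text
t: 25.08
eef_pos: [502.3, -44.9, 91.9]
tool_rot: [-3.142, 0.0, 2.651]
wrist_force: [0.5, -3.7, 0.7]
grip_width: 34.2
grasp_force: 1.2
```

```bash
python3 -c "
from h import *
meas('m6')"
```

```text
m6 t 25.075 tcp w 0.488 F [ 0.5 -3.7  0.7] edge (np.float64(117.97), np.float64(-0.0204), np.int64(232), np.float64(118.0), np.float64(560.0), np.float64(675.5))
   knob [501.1 -52.  128. ] 0.97 0.433
   carrier [369.  -78.7  12. ] 0.89 
   carrier [619.7  68.7  12. ] 0.72 
   scene jaw_face 0.81 [626.8   7.5  46. ]
   scene pad_face 0.57 [622.1  20.   34. ]
   scene carrier 0.86 [374.1 -96.8  12. ]
```

Emit:
jog_arm --plan '[[[-0.22, -0.45, 0], [0, 0, 0]], [[0, 0, 2], [0, 0, 0]], [[0, 0, 3], [0, 0, 3]], [[0, 0, 4], [0, 0, 9]], [[0.5, -0.5, 4], [0, 0, 9]], [[1.5, -0.5, 2], [0, 0, 5]], [[0.5, 0, 0], [0, 0, 3]], [[0, 0, 0], [0, 0, 0]], [[0, 0, 0], [0, 0, 0]]]'

```text
t: 26.6
eef_pos: [524.5, -59.1, 241.4]
tool_rot: [3.141, -0.001, -3.128]
wrist_force: [-0.3, 0.0, -0.3]
grip_width: 34.4
grasp_force: 0.0
```

Run:
```python
from h import *
meas('m7')
s=manip.state(); look("m7b"); print(s["eef_pos"],s["tool_rot"])
a=dict(eef_pos=np.array([532.18,-63.35,242.1]),tool_rot=[-3.141,.001,3.137])
# brightness profile across jaw-carrier gap, z=46, x band 600..630
for n,st in(("w5",a),("m7b",s)):
    g=cv2.cvtColor(rect(cv2.imread(f"pics/{n}.png"),st,46),cv2.COLOR_BGR2GRAY)
    print(n,"y from -50 step 2",g[100:150,20:].mean(0)[:200].reshape(-1,4).mean(1)[:40].round().astype(int).tolist())
```

```text
m7 t 26.6 tcp w 0.467 F [-0.3  0.  -0.3] edge (np.float64(117.88), np.float64(-0.0216), np.int64(184), np.float64(117.5), np.float64(570.0), np.float64(673.5))
   knob [497.3 -61.9 128. ] 0.66 0.348
   carrier [622.5  69.8  12. ] 0.63 
   carrier [367.1 -82.9  12. ] 0.57 
   pad_face [616.1  13.2  34. ] 0.79 
   pad_face [610.7  61.9  34. ] 0.7 
   scene jaw_face 0.88 [621.3  -1.2  46. ]
   scene pad_face 0.65 [620.7   9.6  34. ]
   scene carrier 0.91 [624.5  68.9  12. ]
pivot [263.2 321.8] 0.56 [ 615.  -104.9   90. ]
knob [313.8 202.4] 0.75 [497.8 -60.4 128. ]
jaw_face [376.3 303.7] 0.67 [617.4   5.1  46. ]
pad_face [385.1 296.3] 0.6 [614.7  16.3  34. ]
pad_face [130.3 207.8] 0.34 [ 520.9 -252.1   34. ]
carrier [294.4  52.1] 0.78 [367.9 -81.3  12. ]
carrier [428.4 292.9] 0.63 [621.5  71.8  12. ]
fence [473.7 286.8] 0.81 [614.9 128.3  12. ]
fence [625.9 181.9] 0.34 [473.5 351.2  12. ]
[525.08790296 -59.22511235 241.80654222] [ 3.14156948e+00 -1.17210401e-04 -3.12717833e+00]
w5 y from -50 step 2 [84, 80, 69, 67, 67, 69, 69, 69, 72, 70, 94, 139, 160, 124, 49, 50, 51, 88, 150, 127, 180, 213, 220, 133, 60, 65, 66, 66, 52, 47, 48, 48, 50, 65, 135, 214, 216, 219, 163, 61]
m7b y from -50 step 2 [155, 155, 153, 153, 153, 154, 153, 152, 154, 156, 85, 56, 80, 84, 83, 84, 60, 42, 43, 47, 57, 69, 79, 84, 84, 84, 78, 66, 57, 51, 43, 86, 122, 105, 49, 54, 57, 61, 52, 40]
```

Emit:
jog_arm --plan '[[[2, 2, 3], [0, 0, 0]], [[3, 3, 3], [0, 0, 0]], [[3.5, 2, 0], [0, 0, 0]], [[0, 0, 0], [0, 0, 0]], [[0, 0, 0], [0, 0, 0]]]' --grip 0

```text
t: 28.02
eef_pos: [609.7, 10.7, 301.4]
tool_rot: [-3.142, -0.001, -3.127]
wrist_force: [-0.5, 0.4, -0.3]
grip_width: 0.1
grasp_force: 0.0
```

Run:
```python
from h import *
LL=L+(("lever_tip",119.5),)
s,o=look("m8",LL)
im=cv2.imread("pics/m8.png"); print(green(im,s))
for l in("lever_tip",):
    for r in manip.regions_of("wrist",l)[:2]:
        print(l,r["score"],r["box"],r["pixels"].sum())
for z in(90,):
    g=cv2.cvtColor(rect(im,s,z,x0=560,x1=680,y0=-170,y1=-50,r=1),cv2.COLOR_BGR2GRAY)
    for i in range(0,120,4): print(560+i,"".join("#" if v<60 else "+" if v<100 else "." for v in g[i,::2]))
```

```text
pivot [199.8 214.3] 0.86 [ 613.8 -105.    90. ]
knob [230.4  92.6] 0.8 [498.5 -62.3 128. ]
knob [363.6 207. ] 0.42 [597.2  53.  128. ]
lever_tip [169.8 248.7] 0.67 [ 641.  -129.2  119.5]
lever_tip [318.1 205.4] 0.19 [598.2  13.4 119.5]
jaw_face [310.3 207.1] 0.83 [615.1   6.   46. ]
pad_face [317.6 204.4] 0.61 [614.4  14.1  34. ]
carrier [364.1 207.2] 0.94 [621.1  69.9  12. ]
fence [411.6 205.2] 0.75 [617.1 128.3  12. ]
lever_tip [169.8 248.7] 0.67 [ 641.  -129.2  119.5]
lever_tip [318.1 205.4] 0.19 [598.2  13.4 119.5]
(np.float64(117.49), np.float64(-0.018), np.int64(173), np.float64(117.0), np.float64(560.0), np.float64(689.5))
lever_tip 0.77 [188.6, 229.5, 43.1, 57.3] 933
560 ............................................................
564 .................................................+..........
568 +...............................................+...........
572 ................................++++++......................
576 ..........................++.......+++.........++++++++++.##
580 .....................................++++.....+++.....+++.#+
584 ......................
[... 833 characters left out ...]
.........++++++++.................................
640 .................+######+...................................
644 ...............+#######.....................................
648 .............++######.......................................
652 ...........+++++#...........................................
656 .............++.............................................
660 ............................................................
664 ...........###..............................................
668 .........++++++.............................................
672 ..........+++...............................................
676 ............................................................
```

Run:
```python
from h import *
s8=manip.state(); s2=dict(eef_pos=np.array([609.6,9.6,303.1]),tool_rot=[-3.141,0,3.138])
s5=dict(eef_pos=np.array([532.18,-63.35,242.1]),tool_rot=[-3.141,.001,3.137]); s7=dict(eef_pos=np.array([525.1,-59.2,241.8]),tool_rot=[3.14157,-.0001,-3.1272])
for n,s,y0 in(("w2",s2,-60),("m8",s8,-30),("w5",s5,-60),("m7b",s7,-30)):
    g=cv2.cvtColor(rect(cv2.imread(f"pics/{n}.png"),s,46,x0=580,x1=650,y0=y0,y1=y0+64,r=1),cv2.COLOR_BGR2GRAY)
    print(n,"y0",y0)
    for i in range(0,70,7): print(580+i,"".join("%3d"%(v//3) for v in g[i,:]))
```

```text
w2 y0 -60
580  22 26 28 26 22 20 20 21 22 22 22 22 21 21 21 21 21 21 21 21 21 20 20 20 20 20 20 20 20 20 19 19 18 21 27 33 34 34 32 38 55 55 55 55 55 56 56 56 57 56 63 75 76 75 75 66 58 71 74 74 74 78 59 34
587  19 19 24 28 29 29 29 29 29 30 30 29 29 28 28 29 29 29 28 28 28 29 29 29 29 29 29 29 28 28 25 20 17 18 19 20 20 20 19 22 28 27 23 20 19 20 19 19 17 19 20 20 22 27 28 31 52 74 74 73 74 78 57 31
594  66 65 27 27 29 29 28 29 29 29 29 29 29 29 28 29 29 28 28 28 29 29 29 29 28 29 29 28 28 28 24 18 16 30 34 46 61 64 63 63 64 59 40 23 17 19 19 17 17 38 43 40 51 70 71 62 61 72 74 74 78 52 31 24
601  47 40 28 28 28 28 28 29 29 29 29 29 28 28 28 28 29 28 28 28 28 29 29 29 28 28 28 28 28 27 23 19 17 21 35 43 41 41 40 38 59 64 41 23 17 18 18 17 19 40 42 38 54 70 70 64 65 72 73 74 79 49 29 24
608  39 31 26 28 29 29 28 29 29 29 29 29 28 28 28 28 28 27 28 28 28 29 29 28 28 28 28 28 28 27 22 18 17 23 36 42 41 40 40 38 64 59 36 21 17 18 18 17 20 41 41 40 37 51 63 63 65 72 73 73 77 68 42 25
615  38 30 27 28 29 29 28 28 29 28 29 28 28 28 28 28 28 27 28 28 28 28 29 28 28 28 28 28 28 27 21 17 17 2
[... 6120 characters left out ...]
8 28 27 28 28 27 28 28 24 15 12 13 13 13 13 12 10 12 27 45 44 19 19 20 20 21 20 20 20 19 15 12 13 14 14 14 13
629  39 22 16 20 24 27 28 28 28 27 27 28 26 20 13 14 14 14 14 15 14 14 14 14 20 27 28 28 28 28 28 28 28 28 28 28 28 27 21 12 13 13 13 13 13 13 13 13 13 13 13 12 14 17 21 20 22 12 11 13 14 14 13 13
636  67 43 12 20 27 27 28 27 28 28 28 28 26 19 15 14 14 14 14 14 14 14 14 14 13 14 20 30 28 28 28 27 27 28 28 27 28 28 28 28 24 17 13 13 14 14 14 14 13 13 13 14 13 13 13 14 18 21 20 20 20 20 20 20
643  72 65 44 15 25 28 28 28 27 27 27 28 26 20 14 14 14 14 14 14 14 13 13 14 14 14 13 14 19 26 29 28 28 28 28 27 28 27 27 27 27 28 27 22 15 12 12 12 12 12 12 12 12 12 12 12 12 12 12 16 20 20 20 20
```

The numeric checks agree: the jaw advanced about 33 mm, the pad is pressed about 4–5 mm and the carrier has been stationary at the fence. The lever reads about 0.42 rad and the gripper is clear. I'm handing in.

```bash
python3 -c "
from plant import manip
print(manip.sign_off())"
```

```text
the job is handed in; nothing more can be done
None
```

I handed the job in at about 28 s of the allowed 72 s, but the hand-in reported no verdict: the lever measures about 0.42 rad (tightening side), the handle ran free counter-clockwise to about -0.45 rad, the carrier sits against the fence with the pad pressed roughly 4–5 mm, and the gripper is clear.

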